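# Load a reference disc into a sprung nest with a lifter

### The arm

A 7-joint arm with a two-finger parallel gripper is mounted at the origin on a cart in front of the work surface, level with it; the furniture and walls round the work are solid. World frame = base frame: x ahead of the robot, y to its left, z up, the work surface at z = 0. Lengths are in m, angles in rad, forces in N, time in s.
With the tool pointing down it reaches from about 0.425 to 0.875 m from the base axis. Payload 4.7 kg.
Tool frame: the origin (TCP) lies on the centre line of the jaws, within the pads' length; the fingertips stand 22 mm ahead of it and the grasp point (between the pads) lies 3 mm ahead of it; z points along the fingers, y is the line along which they close (so a half turn about z gives the same grasp; the last joint's range is limited). The gripper opens to 85 mm and grips with 20 to 120 N. Pads are 22 mm wide; open, the fingers measure 114 mm over their backs; the gripper's body (76 mm by 85 mm) begins 54 mm behind the grasp point. The pads swing forward as they close: fully open they stand 13 mm farther back than shut.
Start: joints at [1.292, 0.321, -0.07, 1.45, 0.023, 1.371, -0.057], TCP at [0.188, -0.622, 0.253] pointing down, gripper open.
Joint ranges: [-2.86, 2.86], [-0.3, 2.09], [-1.38, 1.24], [0.06, 2.45], [-1.56, 4.7], [0.09, 2.05], [-2.69, 2.69]. Speed limits (rad/s): [2.57, 2.57, 3.14, 3.14, 3.14, 3.14, 3.14].

### API

Orientations are given as a unit quaternion [w, x, y, z].
In Python, from cell import bot, eyes gives the robot as it stands.
- The arm moves only by the shell command python3 -m handwheel 'ROWS' [FORCE]. ROWS is JSON, a list of rows, each a list of 7 numbers: the opening, from -1 (shut) to 1 (fully open), then the shift along the tool's x, y, z in cm, then the turn, a rotation vector about the tool's x, y, z in degrees. In form: [[jaw, tx, ty, tz, wx, wy, wz], ...]. A call has exactly 10 rows; each row shifts and turns the commanded pose from where the row before left it, along the tool's axes as they then stand; what a row does not reach is not made up. A row lasts 1/12 s, in which the tool goes at most 41.7 mm and 7.16 degrees, less where a joint would pass 70% of its speed; a pose out of reach is approached as far as the arm can. A call is refused whole if a number of a shift passes 4.17 or a number of a turn 7.16, either way. A call with a gripper value outside its range is refused whole. The fingers move at their own pace and stop on an object; FORCE is the grip in N (left out, the last holds). Time passes only in rows, so rows that do not move let the fingers close, or fill a call up. It gives the time, the measured TCP pose, the force, the opening and the grip force at its end, in the units of the state.
- bot.observe(): the state, without advancing time (a new reading comes with each control period).
- eyes.capture(name): name is "scene" or "top"; returns the picture (400x640x3 uint8, blue, green, red); there is no depth.
- eyes.camera_model(name): a dict with "vfov" (degrees; the focal length in pixels is half the picture's height over the tangent of half this angle, whatever the lens; pixels are square), "cx", "cy" (the principal point, pixels), "dist" ([k1, k2, p1, p2, k3] as OpenCV has them; the pictures are not rectified), "extrinsics" (4x4, takes a point from world to camera coordinates). Camera axes: x right, y down, z forward; pixel columns grow to the right and rows downward; lengths in m; the calibration is good to about 2 mm. A picture is of the moment at which its call begins. camera_model takes no time and is no camera call.
- bot.job_done(): hands the job in; it is judged then, once.
The state is a dict: "time": time; "joints": joint angles; "joint_velocities": joint speeds; "joint_torque": joint torques, N m; "ee_pos": TCP position; "ee_rot": TCP orientation; "force": force on the tool from outside, world axes, zero at the start; "moment": the same for the moment, N m; "width": finger opening in m; "finger_force": force on a finger pad.
Only numpy, scipy, OpenCV 4.12 (cv2) and the standard library are available. Lean on these libraries where they do the work, as an engineer would, in place of code of your own. Each camera call takes 0.05 s, during which the arm holds its last target. There are 200 camera calls.

### The job

Take the lifter by its upright grip, slide its flat blade under the large steel disc on the stand, and carry the disc level to the nest, never touching it with the gripper. Feel for the sprung roller: push the disc gently against it, without driving the spring hard to its end, until the disc clears the two front pins, lower it flat onto the rails and draw the blade out. Stand the lifter on the bench or mat well clear of the nest and leave the small disc and the mounted specimen where they are.

Things in the scene. Friction and masses are not known exactly. Their poses are not given: they have to be found in the camera images.
- lifter: Steel lifter, 0.25 kg, standing on the mat on its foot (60 x 44 x 6 mm). Origin: underside, below the middle of its upright black grip, which is 30 (x) x 16 (y) mm, z = 6 to 67 mm; +x points to the blade tip. Blade 24 mm wide, 4 mm thick, z = 0 to 4 mm, to x = 110 mm (rounded end to 122). Two heel pins at x = 55, y = +-9 mm, 6 mm thick, up to z = 15 mm, push the disc forward.
- lifter_seat (a point): Point on top of the blade, at x = 88, z = 4 mm in the lifter's frame: the centre of the large disc's underside when its rim touches both heel pins. Axes as the lifter's.
- disc: Large steel reference disc, 62 mm diameter, 12 mm thick, 0.28 kg. Origin: centre of its underside. Starts flat on the rails of the stand. To be touched with the lifter only.
- stand: Fixed grey stand, base 70 x 80 x 8 mm; two steel rails along its x (48 mm long, 34 mm free between them, outer width 54 mm), tops 34 mm above its underside, the origin, which is on the mat (world z = 2.5 mm). The disc lies on the rails within 6 mm of the middle. Enter with the blade from the -x side, along the stand's +x, below the disc.
- nest: Fixed grey nest base, 151 x 90 x 8 mm (x = -48 to 103); origin on its underside, +x is the loading direction. On it is clamped an aluminium head (rails, pins, sprung roller) whose setting this pose does NOT show: the whole head is shifted by -16 to +16 mm along x, differently each start, and stays there under load. The nest_ points below are measured as if the shift were 0.
- nest_seat (a point): Centre of the seated disc's underside at shift 0: nest x = y = 0, z = 34 mm, on the tops of two rails (nest x = -32 to 20 mm, 34 mm free between, outer width 54). The slot for the blade between the rails goes down to z = 12 mm: lower the lifter's origin to z = 24 to 27 mm, then draw it out to -x.
- nest_pins (a point): Midway between the tops of the two front pins at shift 0: nest x = -27, z = 39 mm, 5 mm above the rails. Pins 8 mm thick at y = +-22 mm. The disc must pass over them, underside 40 to 42 mm up (so that its rim meets the roller squarely), and drop behind them: its centre must first be 2 mm or more past the seat's centre.
- nest_roller_face (a point): Front of the free-turning roller (16 mm diameter, axis along y at z = 43 mm) at shift 0, at rest: nest x = 29 mm. It meets the rim 2 mm before the seat's centre, with 3 N, then 1.2 N more per mm, to a hard end after 7 mm (11.4 N). At 8 to 9.5 N the disc clears the pins: lower it straight down under that load. Seated, the roller holds it against the pins.
- reference_disc_1: bystander: smaller steel disc, 50 mm diameter, 12 mm thick, lying on the bench; origin centre of underside
- specimen_2: bystander: mounted specimen, a short cylinder 30 mm diameter, 13 mm high; origin centre of underside
Not all that is in view belongs to the job. What is shaped like the stand but turquoise is not meant.

How it is judged:
By the outcome, as a careful person would: the job done as asked, in the order asked, and still so for the second after the job is handed in, with the robot touching nothing.
It also fails if it takes over 72 s, if anything falls off the work surface, if the arm or the gripper's body presses on something with over 40 N, if the wrist force passes 120 N, or if a joint passes its speed limit or range.

## Working session

There is one attempt and no reset: what is moved stays moved. The work goes in short steps, Python scripts to look and compute and a shell command to move; the robot and the scene stay as the last step left them, time stands still between calls to the robot, and variables do not carry over. Pictures are saved under pics/ and viewed, at most 12 in all, crops included, and the job is handed in when it is done.

```bash
ls; mkdir -p pics
python3 - <<'E'
from cell import bot, eyes
import cv2,numpy as np
for n in("scene","top"):
    im=eyes.capture(n); cv2.imwrite(f"pics/{n}0.png",im)
    m=eyes.camera_model(n); print(n,m["vfov"],m["cx"],m["cy"],m["dist"],np.round(m["extrinsics"],4).tolist())
s=bot.observe();print(s)
E
```

```text
pics
scene 54.828986334049794 319.78269612375016 192.5855389250917 [0.01525578 0.         0.         0.         0.        ] [[-0.6152, -0.7882, -0.0147, 0.3939], [-0.3106, 0.2594, -0.9145, 0.2222], [0.7246, -0.5581, -0.4044, 0.6149], [0.0, 0.0, 0.0, 1.0]]
top 42.18240089304929 319.66884852554585 210.97119188541558 [-0.03070973  0.          0.          0.          0.        ] [[0.0187, -0.9995, 0.0269, 0.049], [-0.9863, -0.0229, -0.1631, 0.5525], [0.1636, -0.0235, -0.9862, 1.35], [0.0, 0.0, 0.0, 1.0]]
{'time': 0.1, 'joints': array([ 1.29211132,  0.32172309, -0.07008208,  1.45156844,  0.02258829,
        1.37078555, -0.05690136]), 'joint_velocities': array([ 1.46090540e-03, -3.46467591e-03,  1.38017784e-03, -3.98668775e-03,
        9.67708593e-04, -4.00041402e-05,  6.17518142e-04]), 'joint_torque': array([-3.13973133e-04, -4.94878721e+01, -3.83970710e-01, -3.15208054e+01,
        1.32266580e-02,  7.54875859e-03, -2.76405331e-05]), 'ee_pos': array([ 0.18743273, -0.62192429,  0.2523418 ]), 'ee_rot': array([-8.32742321e-04,  9.89301780e-01,  1.45881004e-01, -1.64784175e-04]), 'force': array([ 0.05482411, -0.17066271, -1.55477582]), 'moment': array([ 0.01212048, -0.03352183,  0.02898718]), 'finger_force': 0.0, 'width': 0.08537840308801996}
```

View pics/scene0.png

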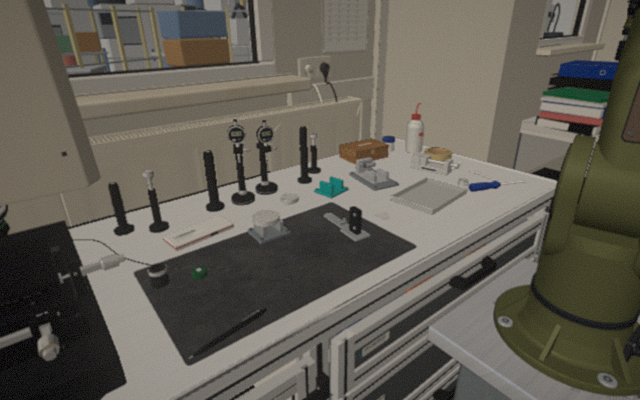

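View pics/top0.png

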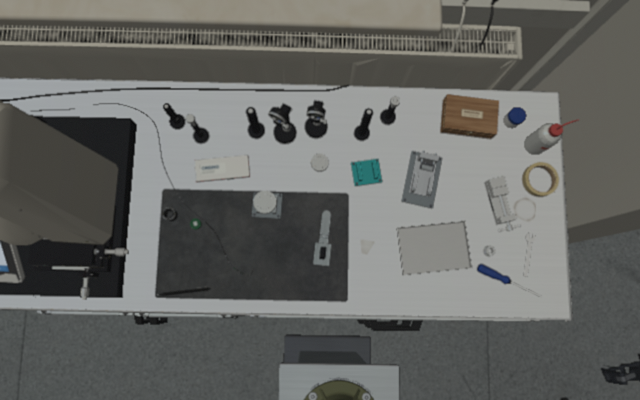

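Candidates, in top-camera pixels:
- **Lifter:** (322,238), the only one on the mat.
- **Stand:** (266,203), grey with the disc on it. The turquoise one at (366,172) is a decoy.
- **Nest:** (422,178), grey with a head. The grey vice-like thing at (498,200) is not it.
- **Small disc:** (320,162). This is a bystander.
- **Specimen:** near (170,214) or (196,224).

Next I check these choices in one close crop.

Run:
```python
import cv2,numpy as np
t=cv2.imread("pics/top0.png");s=cv2.imread("pics/scene0.png")
z=lambda im,x,y,w,h,k:cv2.resize(im[y:y+h,x:x+w],None,fx=k,fy=k,interpolation=cv2.INTER_CUBIC)
a=z(t,244,145,66,80,6)[:300+180,:396]; b=z(t,302,200,66,80,6); 
A=np.hstack([z(t,240,180,50,48,6),z(t,300,200,40,75,4)[:288,:],z(t,395,140,54,72,4)])
B=np.hstack([z(s,240,200,65,48,4),z(s,315,195,65,60,4)[:192],z(s,340,145,65,48,4)])
w=max(A.shape[1],B.shape[1]);f=lambda q:cv2.copyMakeBorder(q,0,0,0,w-q.shape[1],0)
o=np.vstack([f(A),f(B)]);print(o.shape);cv2.imwrite("pics/c1.png",o)
```

```text
(480, 780, 3)
```

View pics/c1.png

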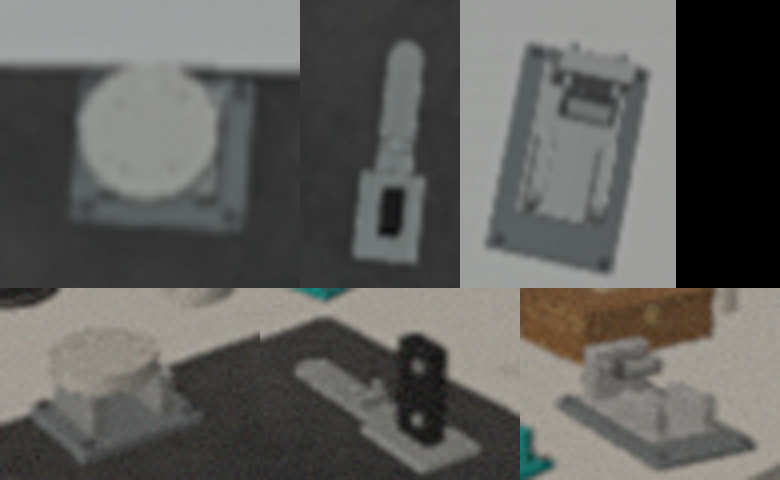

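The crop confirms the choices:
- **Disc and stand:** disc at top (264,201) on the grey stand.
- **Lifter:** grip at (322,252), blade pointing up the image, which is world +x.
- **Nest:** base at (421,179), roller at its far end, so it loads away from the robot.

Now I fit the poses from these corner pixels.

```bash
cat > h.py <<'E'
import numpy as np,cv2
from cell import bot,eyes
from scipy.optimize import least_squares
from scipy.spatial.transform import Rotation as R
def proj(n,P):
    m=eyes.camera_model(n);E=np.array(m["extrinsics"]);f=200/np.tan(np.radians(m["vfov"]/2))
    K=np.array([[f,0,m["cx"]],[0,f,m["cy"]],[0,0,1]])
    return cv2.projectPoints(np.array(P,float).reshape(-1,1,3),cv2.Rodrigues(E[:3,:3])[0],E[:3,3],K,np.array(m["dist"]))[0].reshape(-1,2)
def fit(obs,x0,z0):
    "obs: list (cam,[x,y,z mm local],[u,v])"
    def w(p,l): 
        c,s=np.cos(p[2]),np.sin(p[2]);l=np.array(l)/1e3
        return [p[0]+c*l[0]-s*l[1],p[1]+s*l[0]+c*l[1],z0+l[2]]
    r=lambda p:np.concatenate([proj(n,[w(p,l)])[0]-uv for n,l,uv in obs])
    s=least_squares(r,x0);return s.x,r(s.x).reshape(-1,2)
def tcp():
    s=bot.observe();q=s["ee_rot"];r=R.from_quat([q[1],q[2],q[3],q[0]]);return s,s["ee_pos"],r
E
python3 - <<'E'
from h import *
def px(u,v,x0,y0,k,ou=0,ov=0): return np.array([x0+(u-ou+.5)/k-.5,y0+(v-ov+.5)/k-.5])
L=lambda u,v:px(u,v,300,200,4,300);S=lambda u,v:px(u,v,240,180,6);N=lambda u,v:px(u,v,395,140,4,460)
Ls=lambda u,v:px(u,v,315,195,4,260,288);Ss=lambda u,v:px(u,v,240,200,4,0,288);Ns=lambda u,v:px(u,v,340,145,4,520,288)
T,C="top","scene"
def show(n,o,x0,z0):
    for sub in ([q for q in o if q[0]==T],o):
        p,r=fit(sub,x0,z0);print(n,p[:2].round(4),np.degrees(p[2]).round(2));
    print(r.round(1).tolist());return p
show("lifter",[(T,[30,22,6],L(362,170)),(T,[30,-22,6],L(425,178)),(T,[-30,-22,6],L(418,263)),(T,[-30,22,6],L(353,257)),(T,[122,0,4],L(404,39)),
 (C,[-30,22,6],Ls(425,472)),(C,[-30,-22,6],Ls(480,447)),(C,[30,22,6],Ls(362,428)),(C,[122,0,4],Ls(296,368))],[.55,0,0],.0025)
show("stand",[(T,[-35,40,8],S(70,222)),(T,[-35,-40,8],S(243,233)),(T,[35,-40,8],S(255,80)),
 (C,[35,40,8],Ss(33,408)),(C,[-35,40,8],Ss(82,462)),(C,[-35,-40,8],Ss(200,413))],[.6,.1,0],.0025)
p=show("nest",[(T,[103,45,8],N(529,45)),(T,[103,-45,8],N(648,70)),(T,[-48,-45,8],N(610,271)),(T,[-48,45,8],N(487,246)),
 (C,[103,45,8],Ns(560,402)),(C,[-48,45,8],Ns(660,467)),(C,[-48,-45,8],Ns(752,442))],[.6,-.2,0],0)
d,_=fit([(T,[0,0,0],S(148,131))],[.6,.1,0],.0485);print("disc",d[:2])
# shift: rail front ends & roller predictions per shift
for s in(-16,0,16):
    c,q=np.cos(p[2]),np.sin(p[2])
    f=lambda x,y,z:proj(T,[[p[0]+(c*(x+s)-q*y)/1e3,p[1]+(q*(x+s)+c*y)/1e3,z/1e3]])[0]
    g=lambda a:((a-[395,140]+.5)*4-.5+[460,0]).round(0).tolist()
    print(s,"railend",g(f(-32,0,34)),"roller",g(f(37,0,51)),"pins",g(f(-27,22,39)),g(f(-27,-22,39)))
E
```

```text
lifter [0.4395 0.0512] -3.93
lifter [0.4396 0.0521] -3.18
[[-0.7, -0.0], [-0.4, -0.8], [-0.2, -0.1], [-0.1, 0.2], [-0.8, 0.4], [0.1, -0.7], [1.0, -0.2], [-0.5, -0.3], [1.1, -1.2]]
stand [0.5709 0.2062] -2.06
stand [0.5708 0.2068] -2.47
[[-0.4, -0.2], [-0.1, -0.1], [-0.2, 0.4], [-1.3, -0.1], [0.3, -1.3], [1.3, 0.3]]
nest [ 0.6285 -0.2201] -11.48
nest [ 0.6288 -0.2194] -11.84
[[-0.7, -0.9], [0.5, -0.0], [0.1, 0.8], [-0.7, -0.2], [-1.0, -0.7], [-0.1, -0.7], [1.9, -0.0]]
disc [0.5732789  0.20985426]
-16 railend [555.0, 253.0] roller [580.0, 152.0] pins [527.0, 238.0] [590.0, 252.0]
0 railend [560.0, 231.0] roller [584.0, 129.0] pins [531.0, 215.0] [594.0, 230.0]
16 railend [564.0, 208.0] roller [589.0, 107.0] pins [536.0, 193.0] [599.0, 207.0]
```

```bash
cat >> h.py <<'E'
def go(x,y,z,yaw=None):
    "remaining shift in tool axes (cm) and turn in tool axes (deg) to world target, tool down with tool x at yaw deg"
    s,p,r=tcp();print("t",round(s["time"],2),"pos",p.round(4),"F",np.round(s["force"],1),"w",round(s["width"],4),"ff",round(float(s["finger_force"]),1))
    cur=r.as_matrix();print("yaw",np.degrees(np.arctan2(cur[1,0],cur[0,0])).round(2),"toolz",cur[:,2].round(4))
    print("shift cm now-axes",(r.inv().apply(np.array([x,y,z])-p)*100).round(2))
    if yaw is not None:
        a=np.radians(yaw);T=np.array([[np.cos(a),np.sin(a),0],[np.sin(a),-np.cos(a),0],[0,0,-1]]);T=R.from_matrix(T)
        print("turn",np.degrees((r.inv()*T).as_rotvec()).round(2),"shift in target axes",(T.inv().apply(np.array([x,y,z])-p)*100).round(2))
E
A='[1,1.72,-1.16,0,0,0,0]'; 
python3 -m handwheel '[[1,1.72,-1.16,0,0,0,0],[1,1.72,-1.16,0,0,0,0],[1,1.72,-1.16,0,0,0,0],[1,1.72,-1.16,0,0,0,0],[1,1.72,-1.16,0,0,0,0],[1,1.72,-1.16,0,0,0,0],[1,1.72,-1.16,0,0,0,0],[1,1.72,-1.16,0,0,0,0],[1,1.72,-1.16,0,0,0,0],[1,1.72,-1.16,0,0,0,0]]'
python3 -m handwheel '[[1,1.72,-1.16,0,0,0,0],[1,1.72,-1.16,0,0,0,0],[1,1.72,-1.16,0,0,0,0],[1,1.72,-1.16,0,0,0,0],[1,1.72,-1.16,0,0,0,0],[1,1.72,-1.16,0,0,0,0],[1,1.72,-1.16,0,0,0,0],[1,0,0,0,0,0,6.8],[1,0,0,0,0,0,6.8],[1,0,0,0,0,0,6.8]]'
python3 -c "
from h import *
go(.4396,.0516,.12,-3.6)"
```

```text
time: 0.93
ee_pos: [0.3192, -0.4606, 0.2529]
ee_rot: [-0.0, 0.989, 0.146, -0.0]
force: [0.5, 0.2, 0.2]
width: 0.0855
finger_force: 0.0
time: 1.77
ee_pos: [0.4108, -0.3485, 0.2528]
ee_rot: [-0.0, 0.999, -0.034, -0.0]
force: [-0.8, -0.3, -0.0]
width: 0.0855
finger_force: 0.0
t 1.77 pos [ 0.4108 -0.3485  0.2528] F [-0.8 -0.3 -0. ] w 0.0855 ff 0.0
yaw -3.89 toolz [-8.e-04  4.e-04 -1.e+00]
shift cm now-axes [  0.18 -40.11  13.3 ]
turn [-0.02  0.05 -0.29] shift in target axes [  0.37 -40.11  13.28]
```

```bash
python3 -m handwheel '[[1,0,-2.5,0,0,0,0],[1,0,-2.5,0,0,0,0],[1,0,-2.5,0,0,0,0],[1,0,-2.5,0,0,0,0],[1,0,-2.5,0,0,0,0],[1,0,-2.5,0,0,0,0],[1,0,-2.5,0,0,0,0],[1,0,-2.5,0,0,0,0],[1,0,-2.5,0,0,0,0],[1,0,-2.5,0,0,0,0]]' 
python3 -m handwheel '[[1,0,-2.5,0,0,0,0],[1,0,-2.5,0,0,0,0],[1,0,-2.5,0,0,0,0],[1,0,-2.5,0,0,0,0],[1,0,-2.5,0,0,0,0],[1,0.2,-2.6,0,0,0,-0.3],[1,0,0,3,0,0,0],[1,0,0,3,0,0,0],[1,0,0,3,0,0,0],[1,0,0,3,0,0,0]]' >/dev/null
python3 -c "
from h import *
go(.4396,.0516,.045,-3.6)
im=eyes.capture('scene');cv2.imwrite('pics/s2.png',cv2.resize(im[100:280,250:450],None,fx=3,fy=3,interpolation=2))
"
```

```text
time: 2.6
ee_pos: [0.426, -0.0984, 0.253]
ee_rot: [0.0, 0.999, -0.032, -0.0]
force: [-0.4, -0.5, 0.5]
width: 0.0855
finger_force: 0.0
t 3.43 pos [0.4377 0.051  0.132 ] F [ 0.3 -0.6 -0.4] w 0.0855 ff 0.0
yaw -3.29 toolz [ 6.e-04 -7.e-04 -1.e+00]
shift cm now-axes [ 0.18 -0.08  8.7 ]
turn [ 0.04 -0.04  0.31] shift in target axes [ 0.19 -0.07  8.7 ]
```

View pics/s2.png

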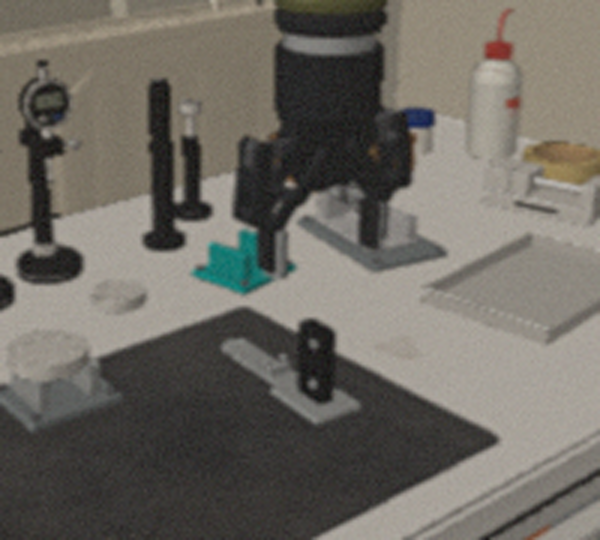

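The open fingers, at (270,255) and (372,230) in the crop, straddle the upright grip at (315,360). I descend and close.

```bash
python3 -m handwheel '[[1,0.2,-0.1,1.2,0,0,0.3],[1,0,0,1.2,0,0,0],[1,0,0,1.2,0,0,0],[1,0,0,1.2,0,0,0],[1,0,0,1.2,0,0,0],[1,0,0,1.2,0,0,0],[1,0,0,0.8,0,0,0],[1,0,0,0.7,0,0,0],[0,0,0,0,0,0,0],[0,0,0,0,0,0,0]]' 80
python3 -m handwheel '[[-0.6,0,0,0,0,0,0],[-1,0,0,0,0,0,0],[-1,0,0,0,0,0,0],[-1,0,0,0,0,0,0],[-1,0,0,0,0,0,0],[-1,0,0,0,0,0,0],[-1,0,0,0,0,0,0],[-1,0,0,0,0,0,0],[-1,0,0,0,0,0,0],[-1,0,0,0,0,0,0]]' 100
python3 -c "
from h import *
go(.4396,.0516,.095,-3.6)
"
```

```text
time: 4.32
ee_pos: [0.44, 0.0518, 0.0465]
ee_rot: [-0.0, 1.0, -0.032, -0.0]
force: [-1.0, -0.8, 0.6]
width: 0.0636
finger_force: 0.0
time: 5.15
ee_pos: [0.4405, 0.0516, 0.047]
ee_rot: [0.0, 0.999, -0.032, 0.0]
force: [-1.9, -0.3, 5.8]
width: 0.015
finger_force: 97.5
t 5.15 pos [0.4405 0.0516 0.047 ] F [-1.9 -0.3  5.8] w 0.015 ff 97.5
yaw -3.64 toolz [ 8.e-04 -6.e-04 -1.e+00]
shift cm now-axes [-0.09  0.01 -4.8 ]
turn [ 0.03 -0.05 -0.04] shift in target axes [-0.09  0.01 -4.8 ]
```

```bash
python3 -m handwheel '[[-1,0,0,-0.5,0,0,0],[-1,0,0,-1,0,0,0],[-1,0,0,-1,0,0,0],[-1,0,0,-1,0,0,0],[-1,0,0,-1,0,0,0],[-1,0,0,-1,0,0,0],[-1,-0.5,-1.5,-1,0,0,0],[-1,-0.5,-1.5,-1,0,0,-1.3],[-1,-0.5,-1.5,0,0,0,0],[-1,-0.5,-1.5,0,0,0,0]]' 100
python3 -m handwheel '[[-1,-0.5,-1.5,0,0,0,0],[-1,-0.5,-1.5,0,0,0,0],[-1,-0.5,-1.5,0,0,0,0],[-1,-0.5,-1.5,0,0,0,0],[-1,-0.5,-1.5,0,0,0,0],[-1,0,-1.4,0,0,0,0],[-1,0,0,0,0,0,0],[-1,0,0,0,0,0,0],[-1,0,0,0,0,0,0],[-1,0,0,0,0,0,0]]' 100
python3 -c "
from h import *
go(.395,.2165,.0735,-2.3)
z=lambda n,x,y,w,h:cv2.resize(eyes.capture(n)[y:y+h,x:x+w],None,fx=5,fy=5,interpolation=2)
cv2.imwrite('pics/m.png',np.hstack([z('top',225,175,70,110),z('scene',220,175,90,110)]))
"
```

```text
time: 5.98
ee_pos: [0.4231, 0.115, 0.1227]
ee_rot: [0.0, 1.0, -0.019, 0.001]
force: [-0.1, 0.4, -2.4]
width: 0.0151
finger_force: 97.2
time: 6.82
ee_pos: [0.4017, 0.202, 0.1213]
ee_rot: [0.0, 1.0, -0.021, -0.0]
force: [-0.2, 0.6, -3.4]
width: 0.0148
finger_force: 97.5
t 6.82 pos [0.4017 0.202  0.1213] F [-0.2  0.6 -3.4] w 0.0148 ff 97.5
yaw -2.35 toolz [-2.e-04 -8.e-04 -1.e+00]
shift cm now-axes [-0.72 -1.42  4.78]
turn [ 0.05  0.01 -0.05] shift in target axes [-0.72 -1.42  4.78]
```

View pics/m.png

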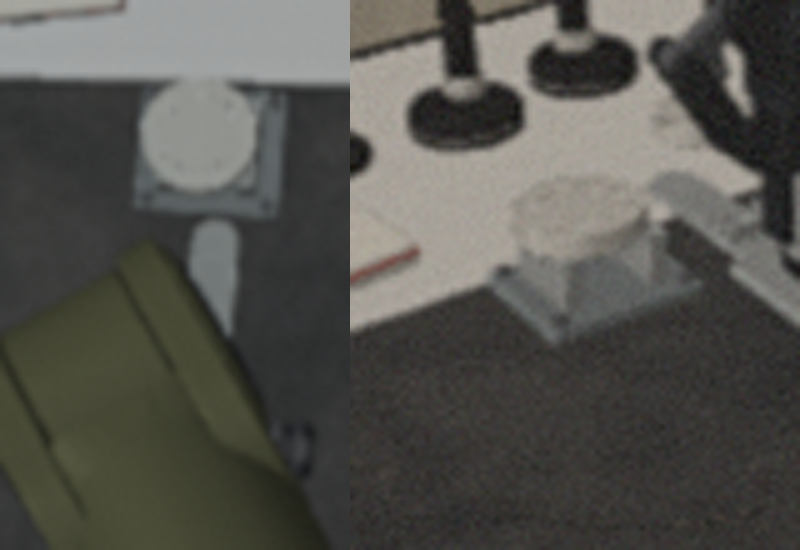

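The blade tip is seen at about (267,219) in top and (279,211) in scene, and the disc at (264,201) in top. I compare these with the prediction.

```bash
python3 -c "
from h import *
s,p,r=tcp()
ax=r.apply([1,0,0]);ay=np.array([-ax[1],ax[0],0])
P=lambda x,y,z:p+ax*(x-.0009)+ay*y+[0,0,z-.0445]
q=proj('top',[P(.122,0,.004),P(.11,.012,.004),P(.11,-.012,.004),P(.09,.012,.004),P(.09,-.012,.004)]);print(((q-[225,175]+.5)*5-.5).round(1).tolist())
th=np.linspace(-1.57,1.57,9)
q=proj('scene',[P(.11+.012*np.cos(t),.012*np.sin(t),.004) for t in th]+[P(.06,.012,.004),P(.06,-.012,.004)]);print(((q-[220,175]+.5)*5-.5+[350,0]).round(0).tolist())
d=lambda c,x,y,z:[[x+.031*np.cos(t),y+.031*np.sin(t),z] for t in np.arange(0,6.28,.01)]
for x,y in((.5733,.2099),(.571,.207)):
  for n,o,k in(('top',[225,175],[0,0]),('scene',[220,175],[350,0])):
    q=(proj(n,d(0,x,y,.0485))-o+.5)*5-.5+k;print(n,x,y,'min',q.min(0).round(0),'max',q.max(0).round(0))
"
```

```text
[[214.9, 218.6], [190.1, 239.9], [236.1, 242.8], [187.0, 277.9], [233.2, 280.9]]
[[698.0, 176.0], [691.0, 173.0], [681.0, 171.0], [670.0, 172.0], [660.0, 174.0], [652.0, 177.0], [648.0, 182.0], [647.0, 187.0], [650.0, 191.0], [711.0, 235.0], [760.0, 218.0]]
top 0.5733 0.2099 min [140.  77.] max [256. 191.]
scene 0.5733 0.2099 min [513. 177.] max [648. 239.]
top 0.571 0.207 min [146.  82.] max [261. 195.]
scene 0.571 0.207 min [521. 177.] max [656. 239.]
```

```bash
python3 -m handwheel '[[-1,-0.2,-0.3,0.5,0,0,0],[-1,-0.2,-0.4,0.5,0,0,0],[-1,-0.2,-0.4,0.5,0,0,0],[-1,-0.1,-0.3,0.5,0,0,0],[-1,0,0,0.6,0,0,0],[-1,0,0,0.6,0,0,0],[-1,0,0,0.6,0,0,0],[-1,0,0,0.6,0,0,0],[-1,0,0,0.6,0,0,0],[-1,0,0,0,0,0,0]]' 100
python3 -c "
from h import *
go(.395,.2159,.0715,-2.3)
"
```

```text
time: 7.75
ee_pos: [0.3945, 0.2164, 0.0699]
ee_rot: [0.0, 1.0, -0.02, -0.001]
force: [-0.7, -0.3, -2.5]
width: 0.0148
finger_force: 97.6
t 7.75 pos [0.3945 0.2164 0.0699] F [-0.7 -0.3 -2.5] w 0.0148 ff 97.6
yaw -2.33 toolz [-2.4e-03 -6.0e-04 -1.0e+00]
shift cm now-axes [ 0.05  0.05 -0.16]
turn [ 0.04  0.14 -0.03] shift in target axes [ 0.05  0.05 -0.16]
```

```bash
python3 -m handwheel '[[-1,0.6,0.05,-0.15,0,0.1,0],[-1,1,0,0,0,0,0],[-1,1,0,0,0,0,0],[-1,1,0,0,0,0,0],[-1,1,0,0,0,0,0],[-1,1,0,0,0,0,0],[-1,1,0,0,0,0,0],[-1,1,0,0,0,0,0],[-1,1,0,0,0,0,0],[-1,0,0,0,0,0,0]]' 100
python3 -c "
from h import *
go(.4862,.2124,.0715,-2.3)
"
```

```text
time: 8.58
ee_pos: [0.4838, 0.2127, 0.073]
ee_rot: [-0.001, 1.0, -0.021, 0.002]
force: [0.6, -0.3, -3.0]
width: 0.0146
finger_force: 97.5
t 8.58 pos [0.4838 0.2127 0.073 ] F [ 0.6 -0.3 -3. ] w 0.0146 ff 97.5
yaw -2.43 toolz [ 0.003  0.001 -1.   ]
shift cm now-axes [0.24 0.02 0.15]
turn [-0.06 -0.17 -0.13] shift in target axes [0.24 0.02 0.15]
```

```bash
python3 -m handwheel '[[-1,0.05,0,0.05,0,0,0],[-1,0.05,0,0,0,0,0],[-1,0.05,0,0,0,0,0],[-1,0.1,0,0,0,0,0],[-1,0.1,0,0,0,0,0],[-1,0.1,0,0,0,0,0],[-1,0.1,0,0,0,0,0],[-1,0,0,0,0,0,0],[-1,0,0,0,0,0,0],[-1,0,0,0,0,0,0]]' 100
python3 -c "
from h import *
go(.4862,.2124,.0715,-2.3)
z=lambda n,x,y,w,h:cv2.resize(eyes.capture(n)[y:y+h,x:x+w],None,fx=6,fy=6,interpolation=2)
cv2.imwrite('pics/m2.png',np.hstack([z('top',240,175,50,70),z('scene',235,180,80,70)]))
"
```

```text
time: 9.42
ee_pos: [0.4867, 0.2127, 0.0724]
ee_rot: [0.0, 1.0, -0.02, 0.001]
force: [0.3, -0.4, -1.5]
width: 0.0146
finger_force: 97.5
t 9.42 pos [0.4867 0.2127 0.0724] F [ 0.3 -0.4 -1.5] w 0.0146 ff 97.5
yaw -2.32 toolz [ 1.7e-03 -2.0e-04 -1.0e+00]
shift cm now-axes [-0.05  0.04  0.09]
turn [ 0.01 -0.1  -0.02] shift in target axes [-0.05  0.04  0.09]
```

View pics/m2.png

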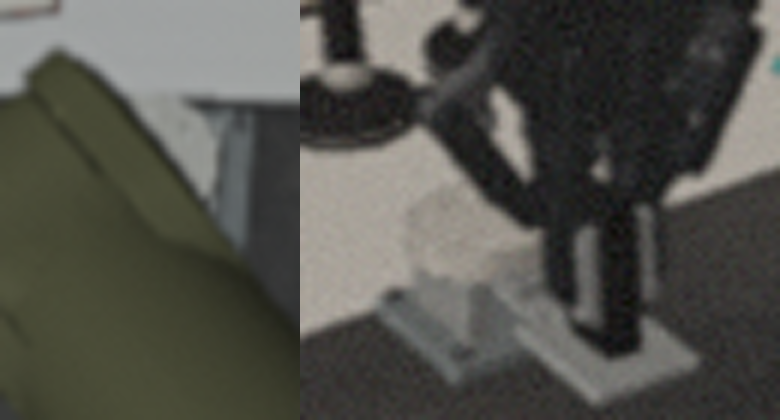

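The blade is under the disc: the foot is at (600,370) in the scene half and the disc's left edge at (403,225) has hardly moved. I push a little farther to be sure it seats on the heel pins, then lift.

```bash
python3 -m handwheel '[[-1,0.05,0,0.05,0,0,0],[-1,0.05,0,0,0,-0.1,0],[-1,0.05,0,0,0,0,0],[-1,0.05,0,0,0,0,0],[-1,0.05,0,0,0,0,0],[-1,0.05,0,0,0,0,0],[-1,0,0,0,0,0,0],[-1,0,0,-0.1,0,0,0],[-1,0,0,-0.1,0,0,0],[-1,0,0,-0.1,0,0,0]]' 100
python3 -m handwheel '[[-1,0,0,-0.1,0,0,0],[-1,0,0,-0.1,0,0,0],[-1,0,0,-0.1,0,0,0],[-1,0,0,-0.1,0,0,0],[-1,0,0,-0.1,0,0,0],[-1,0,0,-0.1,0,0,0],[-1,0,0,-0.2,0,0,0],[-1,0,0,-0.2,0,0,0],[-1,0,0,-0.2,0,0,0],[-1,0,0,-0.2,0,0,0]]' 100
python3 -c "
from h import *
go(.4862,.2124,.0715,-2.3);print(tcp()[0]['moment'])
"
```

```text
time: 10.35
ee_pos: [0.4897, 0.2125, 0.0749]
ee_rot: [0.0, 1.0, -0.02, -0.0]
force: [-1.3, 0.8, -3.0]
width: 0.0153
finger_force: 97.5
time: 11.18
ee_pos: [0.4898, 0.2126, 0.0892]
ee_rot: [0.0, 1.0, -0.02, 0.0]
force: [-0.4, -0.3, -5.8]
width: 0.0151
finger_force: 97.2
t 11.18 pos [0.4898 0.2126 0.0892] F [-0.4 -0.3 -5.8] w 0.0151 ff 97.2
yaw -2.32 toolz [ 1.e-04 -1.e-04 -1.e+00]
shift cm now-axes [-0.36  0.04  1.77]
turn [ 0.   -0.   -0.02] shift in target axes [-0.36  0.04  1.77]
[-0.04871766  0.29949287 -0.01599766]
```

```bash
python3 -m handwheel '[[-1,0,0,-0.3,0,0,0],[-1,0,0,-0.6,0,0,0],[-1,0,0,-0.9,0,0,0],[-1,0,0,-0.9,0,0,0],[-1,0,0,-0.9,0,0,0],[-1,0,0.3,-0.9,0,0,0],[-1,0,0.6,-0.9,0,0,0],[-1,0,0.9,-0.6,0,0,0],[-1,0,1.2,-0.6,0,0,0],[-1,0,1.5,-0.3,0,0,0]]' 100
python3 -m handwheel '[[-1,0,1.5,0,0,0,0],[-1,0,1.5,0,0,0,0],[-1,0,1.5,0,0,0,0],[-1,0,1.5,0,0,0,0],[-1,0,1.5,0,0,0,0],[-1,0,1.5,0,0,0,0],[-1,0,1.5,0,0,0,0],[-1,0,1.5,0,0,0,0],[-1,0,1.5,0,0,0,0],[-1,0,1.5,0,0,0,0]]' 100
python3 -m handwheel '[[-1,0,1.5,0,0,0,0],[-1,0,1.5,0,0,0,0],[-1,0,1.5,0,0,0,0],[-1,0,1.5,0,0,0,0],[-1,0,1.5,0,0,0,0],[-1,0,1.5,0,0,0,0],[-1,0,1.5,0,0,0,0],[-1,0,1.5,0,0,0,0],[-1,0,1.5,0,0,0,0],[-1,0,1.5,0,0,0,0]]' 100
python3 -m handwheel '[[-1,0,1.5,0,0,0,0],[-1,0,1.4,0,0,0,0],[-1,0,1.1,0,0,0,0],[-1,0,0.8,0,0,0,0],[-1,0,0.5,0,0,0,0],[-1,0,0.3,0,0,0,0],[-1,0,0,0,0,0,0.4],[-1,0,0,0,0,0,0.8],[-1,0,0,0,0,0,1],[-1,0,0,0,0,0,1]]' 100
python3 -m handwheel '[[-1,0,0,0,0,0,1.2],[-1,0,0,0,0,0,1.2],[-1,0,0,0,0,0,1.2],[-1,0,0,0,0,0,1.2],[-1,0,0,0,0,0,1],[-1,0,0,0,0,0,0.4],[-1,0,0,0,0,0,0],[-1,0,0,0,0,0,0],[-1,0,0,0,0,0,0],[-1,0,0,0,0,0,0]]' 100
python3 -c "
from h import *
go(.4749,-.1879,.0815,-11.7);print(tcp()[0]['moment'])
z=lambda n,x,y,w,h:cv2.resize(eyes.capture(n)[y:y+h,x:x+w],None,fx=5,fy=5,interpolation=2)
cv2.imwrite('pics/m3.png',np.hstack([z('top',385,140,70,110),z('scene',320,125,90,110)]))
"
```

```text
time: 12.02
ee_pos: [0.4882, 0.1678, 0.1595]
ee_rot: [-0.0, 1.0, -0.02, 0.001]
force: [0.4, -0.3, -5.0]
width: 0.0149
finger_force: 97.5
time: 12.85
ee_pos: [0.4815, 0.0165, 0.1586]
ee_rot: [0.0, 1.0, -0.02, 0.0]
force: [-0.1, -1.0, -5.1]
width: 0.0149
finger_force: 97.4
time: 13.68
ee_pos: [0.4753, -0.1333, 0.1586]
ee_rot: [0.0, 1.0, -0.02, 0.0]
force: [0.2, 0.3, -4.7]
width: 0.0152
finger_force: 97.5
time: 14.52
ee_pos: [0.4737, -0.1872, 0.158]
ee_rot: [-0.0, 0.999, -0.048, -0.0]
force: [0.3, 0.2, -6.4]
width: 0.0153
finger_force: 97.4
time: 15.35
ee_pos: [0.4735, -0.188, 0.1579]
ee_rot: [0.0, 0.995, -0.102, -0.0]
force: [-0.0, -0.0, -5.9]
width: 0.015
finger_force: 97.6
t 15.35 pos [ 0.4735 -0.188   0.1579] F [-0.  -0.  -5.9] w 0.015 ff 97.6
yaw -11.72 toolz [-1.e-04 -1.e-04 -1.e+00]
shift cm now-axes [ 0.14 -0.04  7.64]
turn [ 0.01  0.   -0.02] shift in target axes [ 0.14 -0.04  7.64]
[0.01967633 0.28270465 0.00187291]
```

View pics/m3.png

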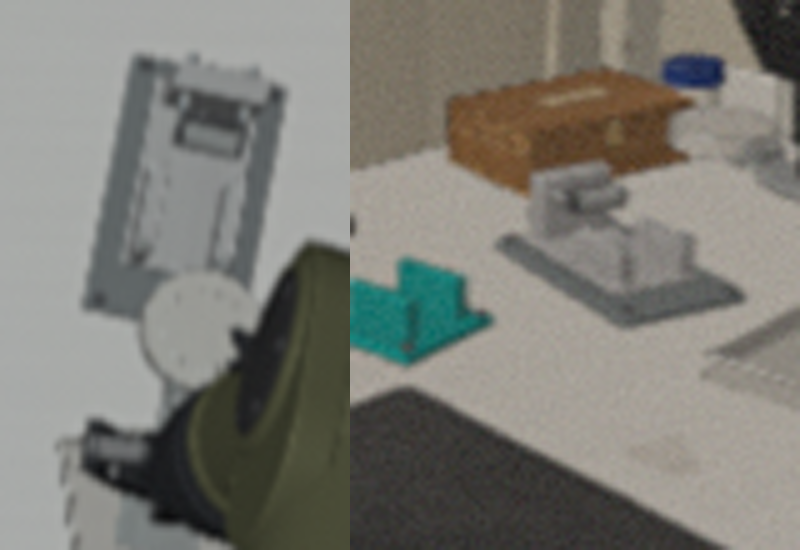

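The disc sits level on the lifter at about (198,328) in the top half, short of the nest. The head's roller is at (212,135), the rail fronts are at about (130,262), and the base corners are at (137,57), (288,92) and (84,303).

```bash
python3 -c "
from h import *
s,p,r=tcp();ax=r.apply([1,0,0]);ay=np.array([-ax[1],ax[0],0])
g=lambda P:((proj('top',P)-[385,140]+.5)*5-.5)
c=p+ax*(.088-.0009)+[0,0,-.0285]
q=g([c+ax*.031*np.cos(t)+ay*.031*np.sin(t) for t in np.arange(0,6.3,.01)]);print('disc',q.min(0),q.max(0),'c',g([c]))
a=np.radians(-11.7)
def N(x,y,z,s=13): x+=s;return [.6287+(np.cos(a)*x-np.sin(a)*y)/1e3,-.2197+(np.sin(a)*x+np.cos(a)*y)/1e3,z/1e3]
for k,v in dict(base=[N(103,45,8,0),N(103,-45,8,0),N(-48,45,8,0)],railfront=[N(-32,27,34),N(-32,17,34),N(-32,-17,34),N(-32,-27,34)],railback=[N(20,27,34),N(20,-27,34)],pins=[N(-27,22,39),N(-27,-22,39)],roller=[N(29,0,43),N(37,0,51)]).items(): print(k,g(v).round(0).tolist())
im=cv2.resize(cv2.imread('pics/m3.png')[35:290,70:300],None,fx=2.3,fy=2.3,interpolation=2)
f=lambda q:tuple(int(i) for i in ((q-[70,35])*2.3))
for P in [N(-32,27,34),N(-32,17,34),N(-32,-17,34),N(-32,-27,34),N(20,17,34),N(20,-17,34),N(20,27,34),N(20,-27,34)]: cv2.circle(im,f(g([P])[0]),2,(0,0,255),-1)
for P in [N(-27,22,39),N(-27,-22,39),N(29,0,43),N(37,0,51)]: cv2.circle(im,f(g([P])[0]),2,(0,255,0),-1)
for P in [N(103,45,8,0),N(103,-45,8,0),N(-48,45,8,0),N(-48,-45,8,0)]: cv2.circle(im,f(g([P])[0]),2,(255,0,0),-1)
cv2.imwrite('pics/m4.png',im)
"
```

```text
disc [142.27988577 267.59889821] [263.08700251 387.49419986] c [[202.7397153  327.31601492]]
base [[133.0, 52.0], [288.0, 87.0], [81.0, 307.0]]
railfront [[132.0, 255.0], [150.0, 259.0], [210.0, 273.0], [228.0, 277.0]]
railback [[150.0, 165.0], [245.0, 187.0]]
pins [[145.0, 247.0], [223.0, 264.0]]
roller [[205.0, 157.0], [211.0, 139.0]]
```

View pics/m4.png

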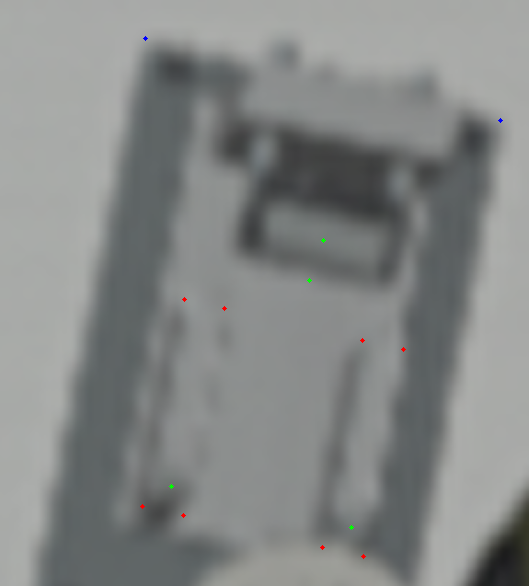

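```bash
python3 -m handwheel '[[-1,0,0,0.3,0,0,0],[-1,0,0,0.6,0,0,0],[-1,0,0,0.9,0,0,0],[-1,0,0,1,0,0,0],[-1,0,0,1,0,0,0],[-1,0,0,1,0,0,0],[-1,0,0,1,0,0,0],[-1,0,0,0.8,0,0,0],[-1,0,0,0.5,0,0,0],[-1,0,0,0.3,0,0,0]]' 100
python3 -m handwheel '[[-1,0,0,0.2,0,0,0],[-1,0.1,0,0,0,0,0],[-1,0.2,0,0,0,0,0],[-1,0.2,0,0,0,0,0],[-1,0.2,0,0,0,0,0],[-1,0,0,0,0,0,0],[-1,0,0,0,0,0,0],[-1,0,0,0,0,0,0],[-1,0,0,0,0,0,0],[-1,0,0,0,0,0,0]]' 100
python3 -c "
from h import *
a=np.radians(-11.7);d=(13+88-88-2-88+.9+2)/1e3 # unused
t=lambda xc:(.6287+np.cos(a)*(xc-87.1)/1e3,-.2197+np.sin(a)*(xc-87.1)/1e3)
print('contact@s=13:');go(*t(11),.0815,-11.7)
"
```

```text
time: 16.28
ee_pos: [0.4731, -0.1878, 0.0829]
ee_rot: [-0.0, 0.995, -0.102, -0.001]
force: [-0.1, -0.9, -5.4]
width: 0.0146
finger_force: 97.5
time: 17.12
ee_pos: [0.4803, -0.1895, 0.0819]
ee_rot: [0.0, 0.995, -0.102, -0.0]
force: [0.2, -0.5, -6.1]
width: 0.0147
finger_force: 97.5
contact@s=13:
t 17.12 pos [ 0.4803 -0.1895  0.0819] F [ 0.2 -0.5 -6.1] w 0.0147 ff 97.5
yaw -11.73 toolz [-1.e-04 -1.e-04 -1.e+00]
shift cm now-axes [ 7.54 -0.05  0.04]
turn [ 0.01  0.01 -0.03] shift in target axes [ 7.54 -0.05  0.04]
```

```bash
python3 -m handwheel '[[-1,0.2,0,0.03,0,0,0],[-1,0.4,0,0,0,0,0],[-1,0.6,0,0,0,0,0],[-1,0.8,0,0,0,0,0],[-1,0.8,0,0,0,0,0],[-1,0.8,0,0,0,0,0],[-1,0.8,0,0,0,0,0],[-1,0.8,0,0,0,0,0],[-1,0.6,0,0,0,0,0],[-1,0.4,0,0,0,0,0]]' 100
python3 -m handwheel '[[-1,0.2,0,0,0,0,0],[-1,0.1,0,0,0,0,0],[-1,0,0,0,0,0,0],[-1,0,0,0,0,0,0],[-1,0,0,0,0,0,0],[-1,0,0,0,0,0,0],[-1,0,0,0,0,0,0],[-1,0,0,0,0,0,0],[-1,0,0,0,0,0,0],[-1,0,0,0,0,0,0]]' 100
python3 -c "
from h import *
a=np.radians(-11.7)
t=lambda xc:(.6287+np.cos(a)*(xc-87.1)/1e3,-.2197+np.sin(a)*(xc-87.1)/1e3)
go(*t(11),.0815,-11.7)
"
```

```text
time: 17.95
ee_pos: [0.5421, -0.2021, 0.0816]
ee_rot: [-0.0, 0.995, -0.102, 0.0]
force: [0.4, 0.0, -5.2]
width: 0.0145
finger_force: 97.5
time: 18.78
ee_pos: [0.544, -0.2027, 0.0817]
ee_rot: [0.0, 0.995, -0.102, -0.0]
force: [0.0, -0.3, -4.8]
width: 0.0147
finger_force: 97.5
t 18.78 pos [ 0.544  -0.2027  0.0817] F [ 0.  -0.3 -4.8] w 0.0147 ff 97.5
yaw -11.73 toolz [-0.e+00 -1.e-04 -1.e+00]
shift cm now-axes [ 1.03 -0.05  0.02]
turn [ 0.01  0.   -0.03] shift in target axes [ 1.03 -0.05  0.02]
```

Now I feel for the roller in small steps.

```bash
python3 -m handwheel '[[-1,0.1,0,0,0,0,0],[-1,0.1,0,0,0,0,0],[-1,0.1,0,0,0,0,0],[-1,0.1,0,0,0,0,0],[-1,0,0,0,0,0,0],[-1,0,0,0,0,0,0],[-1,0,0,0,0,0,0],[-1,0,0,0,0,0,0],[-1,0,0,0,0,0,0],[-1,0,0,0,0,0,0]]' 100 | grep -E "pos|force:"
python3 -m handwheel '[[-1,0.1,0,0,0,0,0],[-1,0.1,0,0,0,0,0],[-1,0,0,0,0,0,0],[-1,0,0,0,0,0,0],[-1,0,0,0,0,0,0],[-1,0,0,0,0,0,0],[-1,0,0,0,0,0,0],[-1,0,0,0,0,0,0],[-1,0,0,0,0,0,0],[-1,0,0,0,0,0,0]]' 100| grep -E "pos|force:"
python3 -m handwheel '[[-1,0.1,0,0,0,0,0],[-1,0.1,0,0,0,0,0],[-1,0,0,0,0,0,0],[-1,0,0,0,0,0,0],[-1,0,0,0,0,0,0],[-1,0,0,0,0,0,0],[-1,0,0,0,0,0,0],[-1,0,0,0,0,0,0],[-1,0,0,0,0,0,0],[-1,0,0,0,0,0,0]]' 100| grep -E "pos|force:"
```

```text
ee_pos: [0.5479, -0.2035, 0.0817]
force: [-0.5, 0.2, -4.9]
finger_force: 97.5
ee_pos: [0.5499, -0.2039, 0.0817]
force: [-0.6, 0.5, -5.7]
finger_force: 97.5
ee_pos: [0.5518, -0.2043, 0.0817]
force: [-0.4, -1.1, -5.6]
finger_force: 97.5
```

```bash
python3 -m handwheel '[[-1,0.1,0,0,0,0,0],[-1,0.1,0,0,0,0,0],[-1,0,0,0,0,0,0],[-1,0,0,0,0,0,0],[-1,0,0,0,0,0,0],[-1,0,0,0,0,0,0],[-1,0,0,0,0,0,0],[-1,0,0,0,0,0,0],[-1,0,0,0,0,0,0],[-1,0,0,0,0,0,0]]' 100 | grep -E "pos|force:"
python3 -m handwheel '[[-1,0.1,0,0,0,0,0],[-1,0.05,0,0,0,0,0],[-1,0,0,0,0,0,0],[-1,0,0,0,0,0,0],[-1,0,0,0,0,0,0],[-1,0,0,0,0,0,0],[-1,0,0,0,0,0,0],[-1,0,0,0,0,0,0],[-1,0,0,0,0,0,0],[-1,0,0,0,0,0,0]]' 100| grep -E "pos|force:"
```

```text
ee_pos: [0.5538, -0.2047, 0.0816]
force: [-0.2, 0.5, -5.8]
finger_force: 97.5
ee_pos: [0.5553, -0.205, 0.0817]
force: [-0.8, 1.0, -5.2]
finger_force: 97.5
```

```bash
python3 -m handwheel '[[-1,0.1,0,0,0,0,0],[-1,0.05,0,0,0,0,0],[-1,0,0,0,0,0,0],[-1,0,0,0,0,0,0],[-1,0,0,0,0,0,0],[-1,0,0,0,0,0,0],[-1,0,0,0,0,0,0],[-1,0,0,0,0,0,0],[-1,0,0,0,0,0,0],[-1,0,0,0,0,0,0]]' 100| grep -E "pos|force:"
python3 -m handwheel '[[-1,0.1,0,0,0,0,0],[-1,0.05,0,0,0,0,0],[-1,0,0,0,0,0,0],[-1,0,0,0,0,0,0],[-1,0,0,0,0,0,0],[-1,0,0,0,0,0,0],[-1,0,0,0,0,0,0],[-1,0,0,0,0,0,0],[-1,0,0,0,0,0,0],[-1,0,0,0,0,0,0]]' 100| grep -E "pos|force:"
```

```text
ee_pos: [0.5567, -0.2053, 0.0817]
force: [-0.5, -0.6, -5.7]
finger_force: 97.5
ee_pos: [0.5579, -0.2056, 0.0815]
force: [-3.2, 1.0, -5.7]
finger_force: 97.5
```

Contact at TCP x ≈ 0.5577 with about 3 N. I press on carefully.

```bash
python3 -m handwheel '[[-1,0.05,0,0,0,0,0],[-1,0.05,0,0,0,0,0],[-1,0.05,0,0,0,0,0],[-1,0.05,0,0,0,0,0],[-1,0.05,0,0,0,0,0],[-1,0,0,0,0,0,0],[-1,0,0,0,0,0,0],[-1,0,0,0,0,0,0],[-1,0,0,0,0,0,0],[-1,0,0,0,0,0,0]]' 100| grep -E "pos|force:|rot"
cat > f.py <<'E'
from h import *
a=np.radians(-11.7);u=np.array([np.cos(a),np.sin(a),0]);F=[]
for i in range(4):
    eyes.capture("top");s,p,r=tcp();F.append(s["force"])
F=np.array(F);print("axial",(F@u).round(1),"mean",(F@u).mean().round(2),"Fz",F[:,2].mean().round(2),"adv mm",((p-[.5577,-.2056,0])@u*1e3).round(2),"z",p[2].round(4),r.as_matrix()[:,2].round(4))
E
python3 f.py
```

```text
ee_pos: [0.5602, -0.206, 0.0815]
ee_rot: [-0.0, 0.995, -0.102, -0.001]
force: [-5.0, 0.9, -5.8]
finger_force: 97.5
axial [-5.4 -5.2 -6.  -6. ] mean -5.64 Fz -4.77 adv mm 2.52 z 0.0815 [-1.2e-03  2.0e-04 -1.0e+00]
```

```bash
python3 -m handwheel '[[-1,0.05,0,0,0,0,0],[-1,0.05,0,0,0,0,0],[-1,0.05,0,0,0,0,0],[-1,0.05,0,0,0,0,0],[-1,0.05,0,0,0,0,0],[-1,0,0,0,0,0,0],[-1,0,0,0,0,0,0],[-1,0,0,0,0,0,0],[-1,0,0,0,0,0,0],[-1,0,0,0,0,0,0]]' 100| grep -E "pos|force:|rot"
python3 f.py
```

```text
ee_pos: [0.5618, -0.2063, 0.0811]
ee_rot: [-0.0, 0.995, -0.102, -0.002]
force: [-6.2, 2.6, -4.1]
finger_force: 97.5
axial [-7.2 -7.4 -7.1 -7. ] mean -7.17 Fz -4.39 adv mm 4.11 z 0.0811 [-3.2e-03  7.0e-04 -1.0e+00]
```

```bash
python3 -m handwheel '[[-1,0.05,0,-0.03,0,0.15,0],[-1,0.05,0,0,0,0,0],[-1,0.05,0,0,0,0,0],[-1,0.03,0,0,0,0,0],[-1,0,0,0,0,0,0],[-1,0,0,0,0,0,0],[-1,0,0,0,0,0,0],[-1,0,0,0,0,0,0],[-1,0,0,0,0,0,0],[-1,0,0,0,0,0,0]]' 100| grep -E "pos|force:|rot"
python3 f.py
```

```text
ee_pos: [0.5629, -0.2065, 0.0812]
ee_rot: [-0.0, 0.995, -0.102, -0.001]
force: [-8.3, 2.0, -4.3]
finger_force: 97.5
axial [-8.3 -7.7 -7.5 -8.1] mean -7.92 Fz -4.25 adv mm 5.3 z 0.0812 [-2.1e-03  4.0e-04 -1.0e+00]
```

```bash
python3 -m handwheel '[[-1,0.05,0,0,0,0.1,0],[-1,0.04,0,0,0,0,0],[-1,0,0,0,0,0,0],[-1,0,0,0,0,0,0],[-1,0,0,0,0,0,0],[-1,0,0,0,0,0,0],[-1,0,0,0,0,0,0],[-1,0,0,0,0,0,0],[-1,0,0,0,0,0,0],[-1,0,0,0,0,0,0]]' 100| grep -E "pos|force:|rot"
python3 f.py
```

```text
ee_pos: [0.5634, -0.2066, 0.081]
ee_rot: [-0.0, 0.995, -0.102, -0.001]
force: [-9.2, 2.4, -4.0]
finger_force: 97.5
axial [-9.2 -8.7 -9.  -9.3] mean -9.05 Fz -4.29 adv mm 5.85 z 0.081 [-1.1e-03  3.0e-04 -1.0e+00]
```

```bash
python3 -m handwheel '[[-1,0,0,0.05,0,0,0],[-1,0,0,0.1,0,0,0],[-1,0,0,0.1,0,0,0],[-1,0,0,0.1,0,0,0],[-1,0,0,0,0,0,0],[-1,0,0,0,0,0,0],[-1,0,0,0,0,0,0],[-1,0,0,0,0,0,0],[-1,0,0,0,0,0,0],[-1,0,0,0,0,0,0]]' 100| grep -E "pos|force:|rot"
python3 f.py
```

```text
ee_pos: [0.5632, -0.2066, 0.0772]
ee_rot: [-0.0, 0.995, -0.102, -0.001]
force: [-8.9, 3.0, -5.1]
finger_force: 97.5
axial [-8.5 -8.5 -8.5 -9. ] mean -8.6 Fz -5.02 adv mm 5.57 z 0.0772 [-1.8e-03  5.0e-04 -1.0e+00]
```

```bash
python3 -m handwheel '[[-1,0,0,0.05,0,0,0],[-1,0,0,0.1,0,0,0],[-1,0,0,0.1,0,0,0],[-1,0,0,0.1,0,0,0],[-1,0,0,0,0,0,0],[-1,0,0,0,0,0,0],[-1,0,0,0,0,0,0],[-1,0,0,0,0,0,0],[-1,0,0,0,0,0,0],[-1,0,0,0,0,0,0]]' 100| grep -E "pos|force:|rot"
python3 f.py
```

```text
ee_pos: [0.5633, -0.2067, 0.0747]
ee_rot: [0.0, 0.995, -0.102, -0.001]
force: [-11.9, 3.2, 0.2]
finger_force: 98.4
axial [-11.4 -11.4 -11.5 -10.9] mean -11.3 Fz 0.21 adv mm 5.73 z 0.0747 [-1.6e-03 -1.0e-04 -1.0e+00]
```

```bash
python3 -c "
from h import *
s,p,r=tcp();print(s['moment'],s['force'])
z=lambda n,x,y,w,h,k:cv2.resize(eyes.capture(n)[y:y+h,x:x+w],None,fx=k,fy=k,interpolation=2)
a=z('scene',335,140,80,65,6);b=z('top',395,140,50,65,6)
cv2.imwrite('pics/m5.png',np.hstack([b,a]))
"
```

```text
[0.62794849 2.54450594 0.02714542] [-10.43989225   3.51088946   0.42165677]
```

View pics/m5.png

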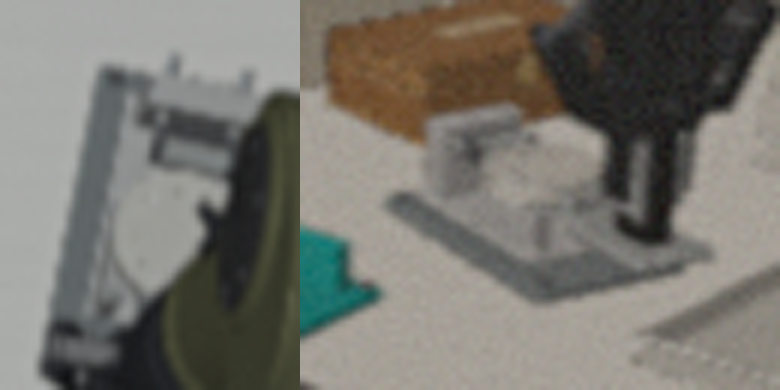

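The disc lies between roller and pins, with the disc at (160,235) and the left pin at (110,300) in the top half. The force drop fits it landing on the rails. I relax the load slightly while lowering the blade clear.

```bash
python3 -m handwheel '[[-1,-0.05,0,0,0,0,0],[-1,-0.05,0,0,0,0,0],[-1,-0.05,0,0,0,0,0],[-1,0,0,0.05,0,0,0],[-1,0,0,0.05,0,0,0],[-1,0,0,0.05,0,0,0],[-1,0,0,0.05,0,0,0],[-1,0,0,0,0,0,0],[-1,0,0,0,0,0,0],[-1,0,0,0,0,0,0]]' 100| grep -E "pos|force:|rot"
python3 f.py
```

```text
ee_pos: [0.5629, -0.2065, 0.0731]
ee_rot: [0.0, 0.995, -0.102, 0.0]
force: [-9.3, 3.4, -1.1]
finger_force: 98.1
axial [-10.4  -9.3  -9.7  -8.4] mean -9.43 Fz -1.27 adv mm 5.35 z 0.073 [ 1.e-03 -5.e-04 -1.e+00]
```

```bash
python3 -m handwheel '[[-1,-0.05,0,0.05,0,0,0],[-1,-0.05,0,0.05,0,0,0],[-1,0,0,0.05,0,0,0],[-1,0,0,0.05,0,0,0],[-1,0,0,0.05,0,0,0],[-1,0,0,0,0,0,0],[-1,0,0,0,0,0,0],[-1,0,0,0,0,0,0],[-1,0,0,0,0,0,0],[-1,0,0,0,0,0,0]]' 100| grep -E "pos|force:|rot"
python3 f.py
```

```text
ee_pos: [0.5628, -0.2061, 0.0711]
ee_rot: [0.0, 0.995, -0.102, 0.001]
force: [-9.5, 2.8, 1.3]
finger_force: 98.5
axial [-8.4 -9.  -8.8 -9.6] mean -8.93 Fz 1.3 adv mm 5.06 z 0.0711 [ 2.5e-03 -6.0e-04 -1.0e+00]
```

```bash
python3 -m handwheel '[[-1,-0.1,0,0,0,0,0],[-1,-0.1,0,0,0,0,0],[-1,-0.1,0,0,0,0,0],[-1,-0.1,0,0,0,0,0],[-1,-0.1,0,0,0,0,0],[-1,-0.1,0,0,0,0,0],[-1,0,0,0,0,0,0],[-1,0,0,0,0,0,0],[-1,0,0,0,0,0,0],[-1,0,0,0,0,0,0]]' 100| grep -E "pos|force:|rot"
python3 f.py
```

```text
ee_pos: [0.5583, -0.2055, 0.0709]
ee_rot: [0.0, 0.995, -0.102, 0.003]
force: [-1.9, 1.6, -1.2]
finger_force: 98.1
axial [-0.9 -1.1 -2.1 -1.1] mean -1.27 Fz -1.63 adv mm 0.24 z 0.0706 [ 0.0053 -0.0013 -1.    ]
```

```bash
python3 -m handwheel '[[-1,-0.1,0,0,0,-0.1,0],[-1,-0.1,0,0,0,-0.1,0],[-1,-0.1,0,0,0,-0.1,0],[-1,-0.1,0,0,0,0,0],[-1,0,0,0,0,0,0],[-1,0,0,0,0,0,0],[-1,0,0,0,0,0,0],[-1,0,0,0,0,0,0],[-1,0,0,0,0,0,0],[-1,0,0,0,0,0,0]]' 100| grep -E "pos|force:|rot"
python3 f.py
```

```text
ee_pos: [0.5536, -0.2046, 0.0704]
ee_rot: [-0.0, 0.995, -0.102, -0.0]
force: [-0.6, 0.8, -2.6]
finger_force: 98.0
axial [-0.3 -0.4 -0.9 -0.5] mean -0.55 Fz -2.19 adv mm -4.24 z 0.0704 [-9.e-04  1.e-04 -1.e+00]
```

```bash
python3 -m handwheel '[[-1,-0.3,0,0,0,0,0],[-1,-0.6,0,0,0,0,0],[-1,-0.9,0,0,0,0,0],[-1,-1.1,0,0,0,0,0],[-1,-1.3,0,0,0,0,0],[-1,-1.5,0,0,0,0,0],[-1,-1.5,0,0,0,0,0],[-1,-1.5,0,0,0,0,0],[-1,-1.3,0,0,0,0,0],[-1,-1,0,0,0,0,0]]' 100| grep -E "pos|force:|rot"
python3 -m handwheel '[[-1,0,0,-1,0,0,0],[-1,0,0,-1.5,0,0,0],[-1,0,0,-1.5,0,0,0],[-1,0,0,-1,0,0,0],[-1,0,0,-0.5,0,0,0],[-1,0,0,0,0,0,-2],[-1,0,0,0,0,0,-2],[-1,0,0,0,0,0,-2],[-1,0,0,0,0,0,-2],[-1,0,0,0,0,0,0]]' 100| grep -E "pos|force:|rot"
python3 -c "
from h import *
go(.443,.0516,.0475,-3.7)
z=lambda n,x,y,w,h,k:cv2.resize(eyes.capture(n)[y:y+h,x:x+w],None,fx=k,fy=k,interpolation=2)
cv2.imwrite('pics/m6.png',np.hstack([z('top',393,140,58,75,6),z('scene',338,140,72,75,6)]))
"
```

```text
ee_pos: [0.4437, -0.182, 0.0703]
ee_rot: [0.0, 0.995, -0.102, -0.001]
force: [-0.6, -1.1, -2.8]
finger_force: 98.0
ee_pos: [0.4459, -0.1822, 0.1254]
ee_rot: [-0.0, 0.999, -0.032, -0.001]
force: [-0.6, 0.7, -2.4]
finger_force: 98.0
t 36.72 pos [ 0.4459 -0.1822  0.1254] F [-0.6  0.7 -2.4] w 0.0147 ff 98.0
yaw -3.67 toolz [-1.e-03  4.e-04 -1.e+00]
shift cm now-axes [ -1.78 -23.31   7.8 ]
turn [-0.02  0.06  0.03] shift in target axes [ -1.8  -23.31   7.79]
```

View pics/m6.png

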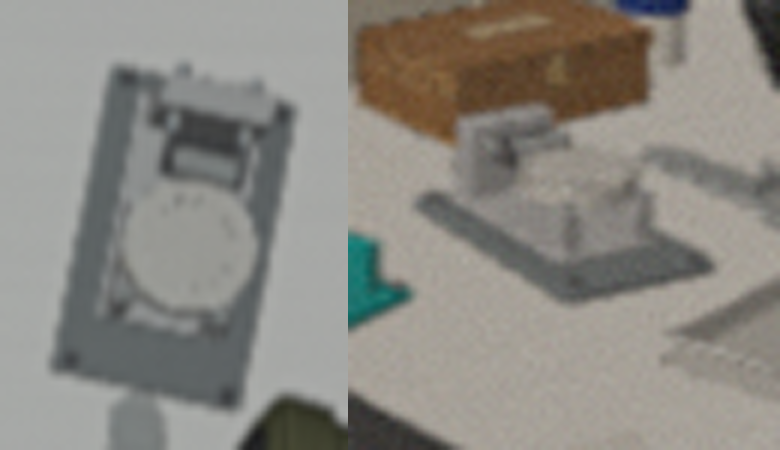

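The disc is seated: disc centre (187,246), both front pins visible just before its rim at (118,305) and (212,322), and the roller behind it at (207,165). It lies flat in the scene half. Next I return the lifter to the mat.

```bash
python3 -m handwheel '[[-1,0,-0.7,0,0,0,0],[-1,0,-1.4,0,0,0,0],[-1,-0.1,-2,0,0,0,0],[-1,-0.1,-2,0,0,0,0],[-1,-0.2,-2,0,0,0,0],[-1,-0.2,-2,0,0,0,0],[-1,-0.2,-2,0,0,0,0],[-1,-0.2,-2,0,0,0,0],[-1,-0.2,-2,0,0,0,0],[-1,-0.2,-2,0,0,0,0]]' 100| grep -E "pos"
python3 -m handwheel '[[-1,-0.2,-2,0,0,0,0],[-1,-0.1,-1.7,0,0,0,0],[-1,-0.1,-1,0,0,0,0],[-1,0,-0.5,0,0,0,0],[-1,0,0,1,0,0,0],[-1,0,0,1.5,0,0,0],[-1,0,0,1.5,0,0,0],[-1,0,0,1.5,0,0,0],[-1,0,0,0.8,0,0,0],[-1,0,0,0.5,0,0,0]]' 100| grep -E "pos"
python3 -m handwheel '[[-1,0,0,0.1,0,0,0],[-1,0,0,0.1,0,0,0],[-1,0,0,0.1,0,0,0],[-1,0,0,0.1,0,0,0],[-1,0,0,0.1,0,0,0],[-1,0,0,0,0,0,0],[-1,0,0,0,0,0,0],[-1,0,0,0,0,0,0],[-1,0,0,0,0,0,0],[-1,0,0,0,0,0,0]]' 100
python3 -c "
from h import *
go(.443,.0516,.0475,-3.7)"
```

```text
ee_pos: [0.4431, 0.0017, 0.1256]
ee_pos: [0.4419, 0.0505, 0.0559]
time: 39.32
ee_pos: [0.443, 0.0514, 0.0526]
ee_rot: [-0.0, 0.999, -0.032, -0.0]
force: [-1.4, 0.1, -1.8]
width: 0.0147
finger_force: 97.9
t 39.32 pos [0.443  0.0514 0.0526] F [-1.4  0.1 -1.8] w 0.0147 ff 97.9
yaw -3.72 toolz [-7.e-04  0.e+00 -1.e+00]
shift cm now-axes [-0.01 -0.02  0.51]
turn [ 0.    0.04 -0.02] shift in target axes [-0.01 -0.02  0.51]
```

```bash
python3 -m handwheel '[[-1,0,0,0.1,0,0,0],[-1,0,0,0.1,0,0,0],[-1,0,0,0.1,0,0,0],[-1,0,0,0.1,0,0,0],[-1,0,0,0.05,0,0,0],[-1,0,0,0,0,0,0],[-1,0,0,0,0,0,0],[-1,0,0,0,0,0,0],[-1,0,0,0,0,0,0],[-1,0,0,0,0,0,0]]' 100
python3 f.py
```

```text
time: 40.15
ee_pos: [0.443, 0.0514, 0.0481]
ee_rot: [-0.0, 0.999, -0.032, -0.0]
force: [-0.3, 0.1, -2.4]
width: 0.0148
finger_force: 97.9
axial [ 0.1  0.5 -0.7 -0.3] mean -0.1 Fz -2.75 adv mm -164.42 z 0.0481 [-8.e-04  1.e-04 -1.e+00]
```

```bash
python3 -m handwheel '[[-1,0,0,0.05,0,0,0],[-1,0,0,0.05,0,0,0],[-1,0,0,0,0,0,0],[-1,0,0,0,0,0,0],[-1,0,0,0,0,0,0],[-1,0,0,0,0,0,0],[-1,0,0,0,0,0,0],[-1,0,0,0,0,0,0],[-1,0,0,0,0,0,0],[-1,0,0,0,0,0,0]]' 100 >/dev/null
python3 f.py
```

```text
axial [ 0.5 -0.6 -0.4 -0.6] mean -0.27 Fz -1.3 adv mm -164.41 z 0.0471 [-8.e-04  1.e-04 -1.e+00]
```

Touching. I press 0.5 mm more, open, and rise.

```bash
python3 -m handwheel '[[-1,0,0,0.05,0,0,0],[-1,0,0,0,0,0,0],[-0.6,0,0,0,0,0,0],[-0.4,0,0,0,0,0,0],[0,0,0,0,0,0,0],[0.4,0,0,0,0,0,0],[1,0,0,0,0,0,0],[1,0,0,0,0,0,0],[1,0,0,0,0,0,0],[1,0,0,0,0,0,0]]' 20
python3 -m handwheel '[[1,0,0,0,0,0,0],[1,0,0,0,0,0,0],[1,0,0,-0.5,0,0,0],[1,0,0,-1,0,0,0],[1,0,0,-2,0,0,0],[1,0,0,-2,0,0,0],[1,0,0,-2,0,0,0],[1,0,0,-2,0,0,0],[1,0,0,-2,0,0,0],[1,0,0,-2,0,0,0]]' 20
python3 -m handwheel '[[1,0,2.5,-1,0,0,0],[1,0,2.5,-1,0,0,0],[1,0,2.5,0,0,0,0],[1,0,2.5,0,0,0,0],[1,0,2.5,0,0,0,0],[1,0,2.5,0,0,0,0],[1,0,2.5,0,0,0,0],[1,0,2.5,0,0,0,0],[1,0,2.5,0,0,0,0],[1,0,2.5,0,0,0,0]]' 20
python3 -c "
from h import *
im=eyes.capture('top');g=eyes.capture('scene');z=lambda im,x,y,w,h,k:cv2.resize(im[y:y+h,x:x+w],None,fx=k,fy=k,interpolation=2)
# numeric comparison with first picture instead of views
o=cv2.imread('pics/top0.png')
for n,(x,y,w,h) in dict(small=(308,150,24,24),spec=(160,205,60,30),lifter=(305,200,35,70)).items(): print(n,cv2.absdiff(im[y:y+h,x:x+w],o[y:y+h,x:x+w]).mean().round(1))
cv2.imwrite('pics/end.png',np.vstack([z(im,240,140,210,130,3.8)[:, :798],]))
"
```

```text
time: 42.22
ee_pos: [0.443, 0.0514, 0.0465]
ee_rot: [-0.0, 0.999, -0.032, -0.0]
force: [-0.5, -0.1, -0.7]
width: 0.0854
finger_force: 0.0
time: 43.05
ee_pos: [0.4431, 0.0517, 0.1835]
ee_rot: [0.0, 0.999, -0.032, 0.0]
force: [-0.6, -0.2, -0.3]
width: 0.0855
finger_force: 0.0
time: 43.88
ee_pos: [0.4269, -0.1991, 0.2027]
ee_rot: [0.0, 0.999, -0.032, 0.0]
force: [0.8, -0.3, 0.2]
width: 0.0856
finger_force: 0.0
small 8.8
spec 3.3
lifter 6.1
```

View pics/end.png

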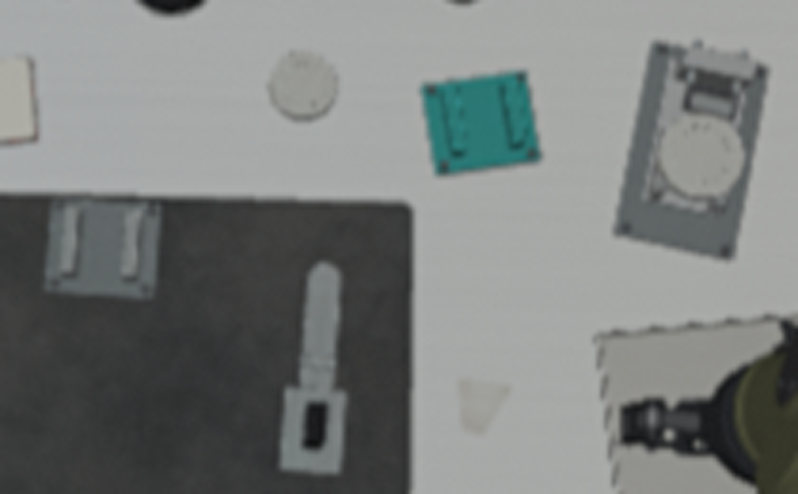

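The lifter stands on the mat at (315,430), the disc is seated in the nest at (700,157), and the small disc at (303,86) is unmoved. The arm is clear, so I hand in.

```bash
python3 -c "
from cell import bot
print(bot.job_done())"
```

```text
the job is handed in; nothing more can be done
None
```

The large disc is seated in the nest between roller and pins, the lifter stands on the mat clear of it, the small disc and specimen were not touched, and the job was handed in at about 44 s; the push on the roller briefly read about 11.3 N, close to the spring's end, as the disc landed on the rails.

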